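# Open the tall canister under the hook rack

### The job

Take the loose lid off the taller of the two white canisters under the hook rack, lifting it by its knob, and set it, knob up, on the middle of the cork-topped adjustable trivet. The trivet's plate is at a different height each time, so lower the lid gently until you feel it resting there and only then let go. Do not push against the rack, and leave the canister and everything else standing where it is.

Things in the scene. Friction and masses are not known exactly. Their poses are not given: they have to be found in the camera images.
- rack: Steel hook rack, fixed. Origin on the counter below the middle of its FRONT bar; x away from the robot, y along the bars. Bars 16 mm thick, 660 mm long, axes 300 mm up, at x = 0 and +100 mm; posts at x = +100, y = +-330. A ladle (y +250) and measuring cup (y -250) hang at the back bar. The canisters stand under the front bar: a gripper pointing straight down is blocked, lean it 30 to 45 degrees.
- tall_canister: The taller white ceramic canister, loose, 1.5 kg: an open pot of 116 mm outer diameter, 150 mm high, wall 7 mm (mouth 102 mm). Origin at the centre of its underside, z up.
- tall_lid: White ceramic lid, about 0.3 kg, loose in the tall canister. Origin: centre of its skirt's underside (140 mm above the counter when closed), z up. Skirt 92 mm wide, z 0 to 10 mm (5 mm play all round in the mouth); disc 120 mm wide, z 10 to 20 mm; straight round knob 32 mm wide, z 20 to 58 mm. On a flat surface it stands on its skirt.
- trivet: Round adjustable trivet, fixed. Origin: centre of its foot's underside on the counter, z up. Foot 120 mm wide; above it on a stem a level round cork-topped plate, 130 mm wide. Its top is 52 to 97 mm above the counter, different each time and NOT reported: feel for it. Its rubber seat gives 0.4 mm per N, up to 10 mm.
- short_canister: The shorter white ceramic canister with its own lid, loose: leave alone. 104 mm in diameter, 100 mm high. Origin at the centre of its underside.
- short_lid: Lid of the shorter canister: leave alone. 108 mm in diameter, knob top 58 mm above its origin (centre of the skirt's underside), 148 mm above the counter.
- bowl: Glass bowl, 140 mm in diameter, 60 mm high, origin at the centre of its underside: leave alone.
- rolling_pin: Wooden rolling pin lying along its own y, 42 mm thick, 280 mm long with the handles, origin on its axis at mid-length: leave alone.
- spoon: Wooden spoon, 200 mm long, lying along its own x: leave alone.
- jar: Jar with a white cap, 68 mm in diameter, 100 mm high, origin at the centre of its underside: leave alone.
- mill: Dark wooden pepper mill, 52 mm in diameter, 140 mm high, origin at the centre of its underside: leave alone.
Things that resemble listed ones, but are neither listed nor needed, are in the scene too. What is shaped like the trivet but green or red is not meant. Leave any purple look-alike of the tall_lid alone.

How it is judged:
By the outcome, as a careful person would: the job done as asked, in the order asked, and still so for the second after the job is handed in, with the robot touching nothing.
It also fails if it takes over 45 s, if anything falls off the work surface, if the arm or the gripper's body presses on something with over 40 N, if the wrist force passes 120 N, or if a joint passes its speed limit or range.

### The arm

A 6-joint arm with a two-finger parallel gripper is mounted at the origin on the work surface. World frame = base frame: x ahead of the robot, y to its left, z up, the work surface at z = 0. Lengths are in m, angles in rad, forces in N, time in s.
With the tool pointing down it reaches from about 0.25 to 0.725 m from the base axis. Payload 4 kg.
Tool frame: the origin (TCP) lies at the very end of the fingers, on their centre line; the grasp point (between the pads) lies 19 mm behind it; z points along the fingers, y is the line along which they close (so a half turn about z gives the same grasp; the last joint's range is limited). The gripper opens to 85 mm and grips with 20 to 120 N. Pads are 22 mm wide; open, the fingers measure 114 mm over their backs; the gripper's body (76 mm by 85 mm) begins 54 mm behind the grasp point. The pads swing forward as they close: fully open they stand 13 mm farther back than shut.
Start: joints at [-1.2, 0.241, 0.005, 1.335, 0, 1.571], TCP at [0.181, -0.466, 0.231] pointing down, gripper open.
Joint ranges: [-2.72, 2.72], [-1.05, 1.87], [-1.09, 1.28], [-1.99, 2.15], [-1.42, 1.44], [-3.14, 3.14]. Speed limits (rad/s): [2.79, 2.79, 3.14, 3.14, 3.14, 3.14].

### API

Orientations are given as a unit quaternion [x, y, z, w].
In Python, from workcell import * gives the robot as it stands. The module is installed in compiled form; this text tells all that it offers.
- The arm moves only by the tool send_rows, never from a script. Its argument "steps" is text: rows parted by semicolons, each of 7 numbers parted by spaces: the opening, from -1 (shut) to 1 (fully open), then the shift along the world's x, y, z in m, then the turn, a rotation vector about the world's x, y, z in rad. A call has exactly 5 rows; each row shifts and turns the commanded pose from where the row before left it; what a row does not reach is not made up. A row lasts 1/12 s, in which the tool goes at most 41.7 mm and 7.16 degrees, less where a joint would pass 70% of its speed; a pose out of reach is approached as far as the arm can. A call is refused whole if a number of a shift passes 0.0417 or a number of a turn 0.125, either way. A call with a gripper value outside its range is refused whole. The fingers move at their own pace and stop on an object; the grip force is fixed at half the most. Time passes only in rows, so rows that do not move let the fingers close, or fill a call up. It gives the time, the measured TCP pose, the force, the opening and the grip force at its end, in the units of the state.
- get_obs(): the state, without advancing time (a new reading comes with each control period).
- camera(name): name is "side" or "top" or "wrist"; returns a dict with "frame" (480x640x3 uint8, red, green, blue), "range_z" (480x640 float32, m along the optical axis (not along the pixel's ray), 0 where there is no reading), "camera_matrix" (3x3 intrinsics, pixels), "extrinsics" (4x4, takes a point from world to camera coordinates); the wrist camera has in their place "T_tool_cam" (4x4, takes a point from camera to tool coordinates, whose origin is the TCP and whose axes are the flange's). Camera axes: x right, y down, z forward; pixel columns grow to the right and rows downward; lengths in m; the calibration is good to about 2 mm. A picture is of the moment at which its call begins: read the wrist's pose just before it.
- job_done(): hands the job in; it is judged then, once.
The state is a dict: "clock": time; "joint_pos": joint angles; "joint_vel": joint speeds; "tau": joint torques, N m; "eef_pos": TCP position; "tool_rot": TCP orientation; "ft_force": force on the tool from outside, world axes, zero at the start; "ft_torque": the same for the moment, N m; "grip_width": finger opening in m; "grasp_force": force on a finger pad.
Only numpy, scipy, OpenCV 4.12 (cv2) and the standard library are available. Lean on these libraries where they do the work, as an engineer would, in place of code of your own. Each camera call takes 0.05 s, during which the arm holds its last target. There are 200 camera calls.

## Working session

There is one attempt and no reset: what is moved stays moved. The work goes in short steps, Python scripts to look and compute and a tool call to move; the robot and the scene stay as the last step left them, time stands still between calls to the robot, and variables do not carry over. Pictures are saved under pics/ and viewed, at most 10 in all, crops included, and the job is handed in when it is done.

Besides the shell and the picture viewer there is one more tool, called after ">>>" as a command line: name --argument value ..., lists and objects as JSON in quotes. send_rows: Moves the arm, as the interface text tells. Its arguments: {"type":"object","properties":{"steps":{"type":"string"}},"required":["steps"]}

```bash
mkdir -p pics; python3 - <<'E'
from workcell import *
import cv2,numpy as np
o=get_obs();print({k:np.round(v,3) for k,v in o.items()})
for n in ["top","side"]:
    c=camera(n);cv2.imwrite(f"pics/{n}1.png",c["frame"][:,:,::-1]);np.savez(n+"1.npz",**c)
    print(n,c["camera_matrix"],c["extrinsics"].round(3))
E
```

```text
{'clock': np.float64(0.0), 'joint_pos': array([-1.2  ,  0.241,  0.004,  1.335, -0.   ,  1.571]), 'joint_vel': array([ 0.   , -0.   ,  0.   ,  0.001,  0.   , -0.   ]), 'tau': array([-2.0000e-03, -3.7232e+01,  2.5241e+01,  1.7000e-02, -0.0000e+00,
       -0.0000e+00]), 'eef_pos': array([ 0.181, -0.465,  0.23 ]), 'tool_rot': array([ 0.983,  0.184, -0.   , -0.001]), 'ft_force': array([-0.191, -1.076, -0.374]), 'ft_torque': array([-0.031, -0.05 , -0.008]), 'grasp_force': np.float64(0.0), 'grip_width': np.float64(0.085)}
top [[534.69947409   0.         317.31420246]
 [  0.         534.69947409 235.36743085]
 [  0.           0.           1.        ]] [[ 0.024 -1.     0.01  -0.017]
 [-0.999 -0.024 -0.048  0.524]
 [ 0.049 -0.009 -0.999  1.47 ]
 [ 0.     0.     0.     1.   ]]
side [[446.05409606   0.         324.01168653]
 [  0.         446.05409606 244.38925301]
 [  0.           0.           1.        ]] [[-0.796 -0.605  0.015  0.439]
 [-0.452  0.578 -0.68   0.305]
 [ 0.403 -0.547 -0.733  0.931]
 [ 0.     0.     0.     1.   ]]
```

View pics/top1.png

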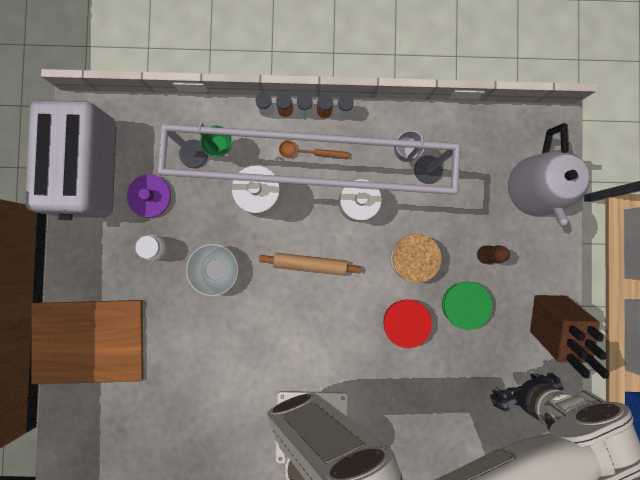

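View pics/side1.png

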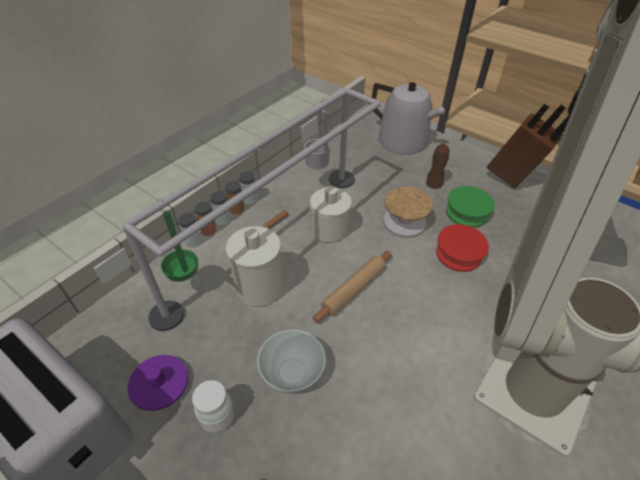

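The top view shows the tall lid at about (255,190) with its knob partly under the front bar. The short one is at (360,200), the cork trivet at (416,259), and the front bar runs from (163,173) to (457,190). Next I measure these.

```bash
cat > h.py <<'E'
import numpy as np,cv2
def cloud(c):
    K=c["camera_matrix"];E=c["extrinsics"];z=c["range_z"];v,u=np.mgrid[:480,:640]
    p=np.stack([(u-K[0,2])/K[0,0]*z,(v-K[1,2])/K[1,1]*z,z],-1)
    return (p-E[:3,3])@E[:3,:3]
def fit(p):  # circle
    A=np.c_[2*p,np.ones(len(p))];s=np.linalg.lstsq(A,(p**2).sum(1),rcond=None)[0]
    return s[:2],np.sqrt(s[2]+s[:2]@s[:2])
def onplane(c,uv,h):
    K=c["camera_matrix"];E=c["extrinsics"];R=E[:3,:3];o=-R.T@E[:3,3]
    d=np.c_[(uv-[K[0,2],K[1,2]])/[K[0,0],K[1,1]],np.ones(len(uv))]@R
    return o+d*((h-o[2])/d[:,2])[:,None]
E
python3 - <<'E'
from h import *
for n in ["top","side"]:
    c=np.load(n+"1.npz");P=cloud(c);v,u=np.mgrid[:480,:640];z=P[...,2]
    win=lambda a,b,r:(abs(u-a)<r)&(abs(v-b)<r)
    B={"top":dict(tall=(255,190,32),short=(360,200,28),cork=(416,259,32)),"side":dict(tall=(255,255,50),short=(330,210,35),cork=(408,203,30))}[n]
    for k,(a,b,r) in B.items():
        w=win(a,b,r)&(c["range_z"]>0)
        h=np.histogram(z[w],np.arange(0,.34,.01))[0];print(n,k,[(i,x) for i,x in enumerate(h) if x>25])
        lo,hi=dict(tall=(.152,.168),short=(.102,.118),cork=(.045,.105))[k]
        m=w&(z>lo)&(z<hi)
        print("  disc med z",np.median(z[m]).round(4),"ext",np.percentile(P[m],[1,99],axis=0).round(3).tolist())
        kl={"tall":(.19,.205),"short":(.14,.155)}.get(k)
        if kl:
            m2=w&(z>kl[0])&(z<kl[1]);print("  knobtop",m2.sum(),np.median(z[m2]),P[m2].mean(0).round(4),np.percentile(P[m2],[2,98],axis=0).round(3).tolist())
        # outer contour of disc
        mm=m.astype(np.uint8);ct=max(cv2.findContours(mm,0,1)[0],key=cv2.contourArea)[:,0].astype(float)
        hull=cv2.convexHull(ct.astype(np.float32))[:,0];q=onplane(c,hull,np.median(z[m]))[:,:2];print("  circ",fit(q))
    if n=="top":
        m=(z>.285)&(z<.325)&(v>110)&(v<200)&(u>150)&(u<465);print("bars",m.sum())
        for uu in [180,250,300,350,440]:
            s=m&(abs(u-uu)<4)&(v>160);print(uu,P[s].mean(0).round(4),np.percentile(P[s][:,0],[2,98]).round(3),s.sum())
E
```

```text
top tall [(0, np.int64(982)), (15, np.int64(616)), (16, np.int64(718)), (19, np.int64(112)), (30, np.int64(390)), (31, np.int64(49))]
  disc med z 0.1603 ext [[0.575, 0.098, 0.154], [0.686, 0.211, 0.166]]
  knobtop 132 0.19747732054008676 [0.6303 0.1545 0.1974] [[0.616, 0.14, 0.191], [0.644, 0.168, 0.203]]
  circ (array([0.62621613, 0.15472255]), np.float64(0.0568067048508349))
top short [(0, np.int64(733)), (10, np.int64(460)), (11, np.int64(546)), (14, np.int64(87)), (15, np.int64(39)), (30, np.int64(339)), (31, np.int64(40))]
  disc med z 0.1103 ext [[0.565, -0.165, 0.104], [0.667, -0.063, 0.116]]
  knobtop 124 0.14828023243231053 [ 0.6162 -0.114   0.1484] [[0.603, -0.128, 0.142], [0.63, -0.099, 0.154]]
  circ (array([ 0.615367  , -0.11383547]), np.float64(0.052834959626846964))
top cork [(0, np.int64(1116)), (1, np.int64(43)), (7, np.int64(741)), (8, np.int64(1130))]
  disc med z 0.0808 ext [[0.407, -0.328, 0.073], [0.528, -0.208, 0.088]]
  circ (array([ 0.46753052, -0.26795587]), np.float64(0.06454821223828858))
bars 4865
180 [0.6437 0.3074 0.3065] [0.636 0.652] 52
250 [0.6371 0
[... 1021 characters left out ...]
3)), (7, np.int64(109)), (8, np.int64(107)), (9, np.int64(106)), (10, np.int64(556)), (11, np.int64(253)), (12, np.int64(37)), (13, np.int64(40)), (14, np.int64(101))]
  disc med z 0.1092 ext [[0.565, -0.164, 0.103], [0.667, -0.06, 0.116]]
  knobtop 101 0.14686159432535278 [ 0.6152 -0.1105  0.1463] [[0.601, -0.126, 0.141], [0.63, -0.097, 0.149]]
  circ (array([ 0.61510091, -0.10993851]), np.float64(0.05537864336407971))
side cork [(0, np.int64(592)), (1, np.int64(526)), (2, np.int64(58)), (3, np.int64(34)), (7, np.int64(808)), (8, np.int64(483))]
  disc med z 0.0795 ext [[0.406, -0.43, 0.053], [0.528, -0.203, 0.083]]
  circ (array([ 0.46590146, -0.26288246]), np.float64(0.06744600278236441))
```

The tall knob's axis is at about (0.630, 0.156), top at 0.198. The trivet is at (0.4665, -0.2665) with its cork near 0.080. At the canister the bar is at x≈0.637. All of these match the given sizes and reach. I'll start moving, and use the first move to check which way joint 6 turns.

>>> send_rows --steps "1 0.02 0.03 0.012 0 0 0.12;1 0.02 0.03 0.012 0 0 0.12;1 0.02 0.03 0.012 0 0 0.12;1 0.02 0.03 0.012 0 0 0.12;1 0.02 0.03 0.012 0 0 0.12"

```text
clock: 0.52
eef_pos: [0.2814, -0.3144, 0.2914]
tool_rot: [0.883, 0.469, -0.0, -0.0]
ft_force: [1.8, -0.5, 0.1]
grip_width: 0.0854
grasp_force: 0.0
```

```bash
python3 - <<'E'
from workcell import *
o=get_obs();print(o["joint_pos"].round(3),o["eef_pos"].round(3),o["tool_rot"].round(3))
E
```

```text
[-0.841  0.066 -0.048  1.458  0.     1.325] [ 0.281 -0.314  0.291] [ 0.883  0.469 -0.    -0.   ]
```

>>> send_rows --steps "1 0.011 0.022 0 0 0 0.12;1 0.011 0.022 0 0 0 0.12;1 0.011 0.022 0 0 0 0.12;1 0.011 0.022 0 0 0 0.12;1 0.011 0.022 0 0 0 0.12"

```text
clock: 0.93
eef_pos: [0.3363, -0.2047, 0.291]
tool_rot: [0.705, 0.709, -0.0, -0.0]
ft_force: [1.2, 0.7, -0.3]
grip_width: 0.0853
grasp_force: 0.0
```

>>> send_rows --steps "1 0.011 0.022 0 0 0 0.12;1 0.011 0.022 0 0 0 0.12;1 0.011 0.022 0 0 0 0.12;1 0.011 0.022 0 0 0 0.12;1 0.011 0.022 0 0 0 0.12"

```text
clock: 1.35
eef_pos: [0.3912, -0.0948, 0.291]
tool_rot: [0.464, 0.886, -0.0, -0.0]
ft_force: [0.5, 0.7, -0.7]
grip_width: 0.0855
grasp_force: 0.0
```

>>> send_rows --steps "1 0.011 0.022 0 0 0 0.12;1 0.011 0.022 0 0 0 0.12;1 0.011 0.022 0 0 0 0.12;1 0.011 0.022 0 0 0 0.12;1 0.011 0.022 0 0 0 0.12"

```text
clock: 1.77
eef_pos: [0.4462, 0.0152, 0.2909]
tool_rot: [0.181, 0.983, -0.0, -0.0]
ft_force: [1.0, -0.4, -0.6]
grip_width: 0.0854
grasp_force: 0.0
```

>>> send_rows --steps "1 0.011 0.022 0 0 0 0.12;1 0.011 0.022 0 0 0 0.12;1 0.011 0.022 0 0 0 0.12;1 0.011 0.022 0 0 0 0.12;1 0.011 0.022 0 0 0 0.12"

```text
clock: 2.18
eef_pos: [0.5013, 0.1251, 0.2907]
tool_rot: [-0.117, 0.993, -0.0, -0.001]
ft_force: [0.2, -0.7, 0.3]
grip_width: 0.0853
grasp_force: 0.0
```

>>> send_rows --steps "1 0 0 0 0.028 -0.114 0;1 0 0 0 0.028 -0.114 0;1 0 0 0 0.028 -0.114 0;1 0 0 0 0.028 -0.114 0;1 0 0 0 0.028 -0.114 0"

```text
clock: 2.6
eef_pos: [0.5011, 0.1241, 0.2915]
tool_rot: [-0.11, 0.95, 0.037, 0.29]
ft_force: [0.6, -0.2, 0.5]
grip_width: 0.0853
grasp_force: 0.0
```

>>> send_rows --steps "1 0 0 0 0.028 -0.114 0;1 0 0 0 0 0 0;1 0 0 0 0 0 0;1 0 0 0 0 0 0;1 0 0 0 0 0 0"

```text
clock: 3.02
eef_pos: [0.505, 0.1249, 0.2963]
tool_rot: [-0.107, 0.931, 0.044, 0.345]
ft_force: [1.5, 0.7, 0.1]
grip_width: 0.0853
grasp_force: 0.0
```

```bash
cat > w.py <<'E'
from workcell import *
from h import *
from scipy.spatial.transform import Rotation as R
def wrist(name):
    o=get_obs();c=camera("wrist");T=np.eye(4);T[:3,:3]=R.from_quat(o["tool_rot"]).as_matrix();T[:3,3]=o["eef_pos"]
    c["extrinsics"]=np.linalg.inv(T@c["T_tool_cam"]);cv2.imwrite(f"pics/{name}.png",c["frame"][:,:,::-1]);np.savez(name+".npz",**c)
    print(o["joint_pos"].round(3),o["eef_pos"].round(4),o["tool_rot"].round(3),"z",T[:3,2].round(3),"y",T[:3,1].round(3),"cam",(T@c["T_tool_cam"])[:3,3].round(3),o["ft_force"].round(2))
    return c
E
python3 - <<'E'
from w import *
c=wrist("w1");P=cloud(c);z=P[...,2]
m=(abs(P[...,0]-.63)<.08)&(abs(P[...,1]-.156)<.08)&(c["range_z"]>0)
for lo,hi in [(.152,.168),(.192,.204),(.168,.190)]:
    s=m&(z>lo)&(z<hi);print(lo,s.sum(),np.median(z[s]),np.percentile(P[s],[1,50,99],axis=0).round(4).tolist())
E
```

```text
[ 0.244 -0.241 -0.564  0.538 -0.002  0.014] [0.505  0.1249 0.2963] [-0.107  0.931  0.044  0.345] z [ 0.633  0.156 -0.758] y [-0.23   0.973  0.008] cam [0.364 0.092 0.36 ] [1.53 0.68 0.08]
0.152 7027 0.15890257248424342 [[0.5718, 0.0987, 0.1528], [0.6117, 0.1469, 0.1589], [0.6802, 0.2106, 0.1656]]
0.192 613 0.19664289203278557 [[0.6151, 0.1401, 0.1921], [0.6259, 0.1544, 0.1966], [0.6433, 0.1696, 0.1977]]
0.168 680 0.1792886718572982 [[0.6144, 0.1399, 0.1683], [0.6175, 0.1522, 0.1793], [0.6311, 0.17, 0.1897]]
```

View pics/w1.png

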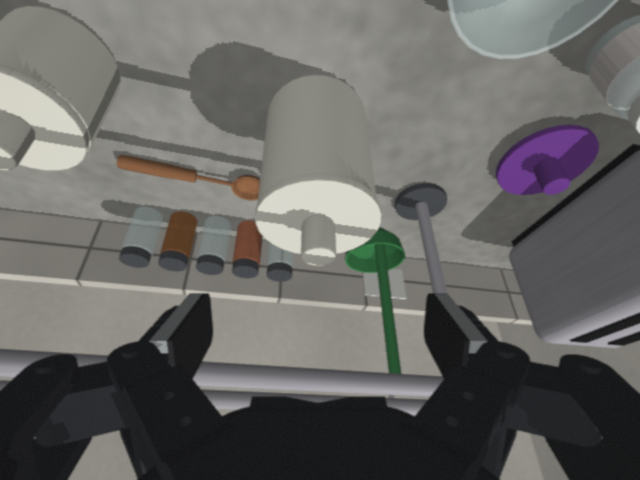

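The wrist view shows the tall knob between the fingers at about (318,240), with the bar below in the picture at row 380, which is behind the tool. The wrist's knob position agrees with the other views to 3 mm. Next is the approach along the tool axis.

>>> send_rows --steps "1 0.0146 0.0036 -0.0098 0 0 0;1 0.0146 0.0036 -0.0098 0 0 0;1 0.0146 0.0036 -0.0098 0 0 0;1 0.0146 0.0036 -0.0098 0 0 0;1 0.0146 0.0036 -0.0098 0 0 0"

```text
clock: 3.48
eef_pos: [0.578, 0.1429, 0.2443]
tool_rot: [-0.107, 0.932, 0.044, 0.344]
ft_force: [-0.4, -0.4, -0.4]
grip_width: 0.0854
grasp_force: 0.0
```

>>> send_rows --steps "1 0.008 0.002 -0.0095 0 0 0;1 0.008 0.002 -0.0095 0 0 0;1 0.008 0.002 -0.0095 0 0 0;1 0.008 0.002 -0.0095 0 0 0;1 0 0 0 0 0 0"

```text
clock: 3.9
eef_pos: [0.6091, 0.1507, 0.2038]
tool_rot: [-0.107, 0.933, 0.043, 0.342]
ft_force: [-0.1, 0.1, -0.8]
grip_width: 0.0855
grasp_force: 0.0
```

```bash
python3 - <<'E'
from w import *
c=wrist("w2");P=cloud(c);z=P[...,2]
m=(abs(P[...,0]-.63)<.03)&(abs(P[...,1]-.156)<.03)&(c["range_z"]>0)
for lo,hi in [(.192,.204),(.168,.190)]:
    s=m&(z>lo)&(z<hi);print(lo,s.sum(),np.median(z[s]),np.percentile(P[s],[1,50,99],axis=0).round(4).tolist())
E
```

```text
[ 0.243  0.084 -0.532  0.251 -0.002  0.014] [0.6091 0.1507 0.2038] [-0.107  0.933  0.043  0.342] z [ 0.628  0.154 -0.763] y [-0.23   0.973  0.008] cam [0.469 0.117 0.268] [-0.09  0.13 -0.79]
0.192 1704 0.19680979110550922 [[0.6151, 0.1405, 0.1921], [0.6243, 0.1543, 0.1968], [0.6428, 0.1698, 0.1976]]
0.168 2274 0.17969354162203716 [[0.6147, 0.1401, 0.1683], [0.6175, 0.1522, 0.1797], [0.6324, 0.1702, 0.1898]]
```

View pics/w2.png

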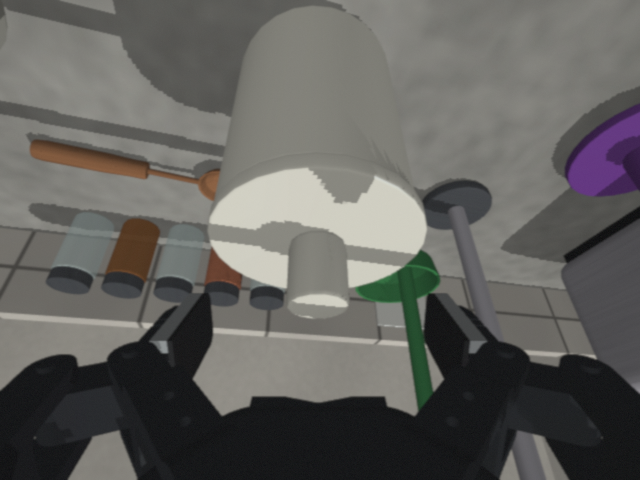

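The knob, at about (318,270), is centred between the fingers. I'll go in and close.

>>> send_rows --steps "1 0.008 0.0018 -0.008 0 0 0;1 0.008 0.0018 -0.008 0 0 0;1 0.008 0.0018 -0.008 0 0 0;1 0.008 0.0018 -0.008 0 0 0;1 0 0 0 0 0 0"

```text
clock: 4.37
eef_pos: [0.6399, 0.1576, 0.1724]
tool_rot: [-0.107, 0.932, 0.043, 0.342]
ft_force: [-0.4, 0.4, -0.1]
grip_width: 0.0856
grasp_force: 0.0
```

>>> send_rows --steps "-1 0 0 0 0 0 0;-1 0 0 0 0 0 0;-1 0 0 0 0 0 0;-1 0 0 0 0 0 0;-1 0 0 0 0 0 0"

```text
clock: 4.78
eef_pos: [0.6385, 0.1575, 0.1737]
tool_rot: [-0.107, 0.932, 0.044, 0.343]
ft_force: [1.7, 0.2, -2.5]
grip_width: 0.0298
grasp_force: 59.3
```

>>> send_rows --steps "-1 0 0 0 0 0 0;-1 0 0 0 0 0 0;-1 0 0 0 0 0 0;-1 0 0 0 0 0 0;-1 0 0 0 0 0 0"

```text
clock: 5.2
eef_pos: [0.6385, 0.1575, 0.1735]
tool_rot: [-0.107, 0.932, 0.044, 0.343]
ft_force: [-3.4, -0.1, 5.5]
grip_width: 0.0296
grasp_force: 60.4
```

>>> send_rows --steps "-1 0 0 0.003 0 0 0;-1 0 0 0.004 0 0 0;-1 0 0 0.006 0 0 0;-1 0 0 0.007 0 0 0;-1 0 0 0.008 0 0 0"

```text
clock: 5.62
eef_pos: [0.6376, 0.1569, 0.1999]
tool_rot: [-0.107, 0.933, 0.043, 0.341]
ft_force: [0.0, -1.1, -3.3]
grip_width: 0.0302
grasp_force: 59.4
```

```bash
python3 - <<'E'
from w import *
c=wrist("w3");P=cloud(c);z=P[...,2];o=get_obs();print(o["ft_force"],o["ft_torque"],o["grip_width"])
m=(abs(P[...,0]-.63)<.1)&(abs(P[...,1]-.156)<.1)&(c["range_z"]>0)
print(np.histogram(z[m],np.arange(.1,.26,.005)))
E
```

```text
[ 0.242  0.145 -0.472  0.252 -0.001  0.012] [0.6376 0.1569 0.1999] [-0.107  0.933  0.043  0.341] z [ 0.627  0.154 -0.763] y [-0.23   0.973  0.008] cam [0.497 0.124 0.264] [ 0.04 -1.05 -3.35]
[ 0.86271443  0.45019739 -0.63491341] [-0.16892636  0.83351329  0.03003405] 0.030399426107283373
(array([ 1140,  1203,  1225,  1286,  1314,  1396,  1463,  1515,  1595,
        5620,   124,     0,     0,     0,     0,  1589,  4668, 25373,
         772,  1015,  1267,  1485,  1628,  1699,  3101,  2282,  3630,
        3935,  6528,  8359, 12247]), array([0.1  , 0.105, 0.11 , 0.115, 0.12 , 0.125, 0.13 , 0.135, 0.14 ,
       0.145, 0.15 , 0.155, 0.16 , 0.165, 0.17 , 0.175, 0.18 , 0.185,
       0.19 , 0.195, 0.2  , 0.205, 0.21 , 0.215, 0.22 , 0.225, 0.23 ,
       0.235, 0.24 , 0.245, 0.25 , 0.255]))
```

View pics/w3.png

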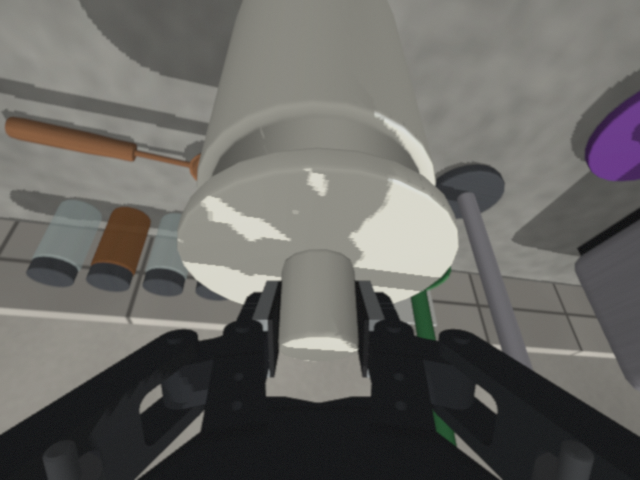

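The lid is off the pot and held by the knob (knob at (318,300), disc above the rim with a clear gap). I'll pull back out from under the bar and measure how level the lid is.

>>> send_rows --steps "-1 -0.014 -0.0035 0.004 0 0 0;-1 -0.02 -0.005 0.003 0 0 0;-1 -0.022 -0.0055 0.002 0 0 0;-1 -0.022 -0.0055 0.002 0 0 0;-1 -0.022 -0.0055 0.002 0 0 0"

```text
clock: 6.08
eef_pos: [0.5373, 0.1319, 0.2137]
tool_rot: [-0.107, 0.932, 0.043, 0.342]
ft_force: [-0.2, 0.5, -2.5]
grip_width: 0.0301
grasp_force: 60.0
```

>>> send_rows --steps "-1 -0.01 -0.0025 0.006 0 0 0;-1 -0.006 -0.002 0.006 0 0 0;-1 0 0 0 0 0 0;-1 0 0 0 0 0 0;-1 0 0 0 0 0 0"

```text
clock: 6.5
eef_pos: [0.5232, 0.1279, 0.2261]
tool_rot: [-0.107, 0.932, 0.044, 0.343]
ft_force: [-0.2, 0.7, -2.8]
grip_width: 0.0303
grasp_force: 60.1
```

```bash
cat > lev.py <<'E'
from w import *
import sys
c=wrist(sys.argv[1]);P=cloud(c);o=get_obs();print(o["ft_force"],o["ft_torque"],o["grip_width"])
# disc top: points with 20..62 mm from knob axis, plane fit (robust)
t=o["eef_pos"];Tz=R.from_quat(o["tool_rot"]).as_matrix()[:,2];k=t-.019*Tz
d=np.hypot(P[...,0]-k[0],P[...,1]-k[1])
z0=k[2]-.026
m=(d<.058)&(d>.025)&(abs(P[...,2]-z0)<.014)&(c["range_z"]>0)
Q=P[m]
for _ in range(6):
    s=np.linalg.lstsq(np.c_[Q[:,:2]-k[:2],np.ones(len(Q))],Q[:,2],rcond=None)[0]
    r=P[m][:,2]-np.c_[P[m][:,:2]-k[:2],np.ones(m.sum())]@s;Q=P[m][abs(r)<.0015]
print("k",k.round(4),"slopes deg",np.degrees(s[:2]).round(2),"disc z at axis",s[2].round(4),len(Q))
m=(d<.03)&(P[...,2]>s[2]+.033)&(P[...,2]<s[2]+.043)&(c["range_z"]>0)
print("knob top",np.percentile(P[m],[1,50,99],axis=0).round(4).tolist())
m=(d<.08)&(c["range_z"]>0)&(abs(P[...,2]-(np.c_[(P[...,:2]-k[:2]).reshape(-1,2),np.ones(P[...,0].size)]@s).reshape(480,640))<.0025)
print("disc ext",np.percentile(P[m],[.2,99.8],axis=0).round(4).tolist())
E
python3 lev.py w4
```

```text
[ 0.239 -0.128 -0.672  0.321  0.001  0.01 ] [0.5232 0.1279 0.2261] [-0.107  0.932  0.044  0.343] z [ 0.63   0.155 -0.761] y [-0.23   0.973  0.008] cam [0.383 0.095 0.29 ] [-0.18  0.72 -2.77]
[-0.09177776 -0.17470376 -2.40100428] [-0.22433642  0.97881292 -0.02026876] 0.030340072270908656
k [0.511  0.1249 0.2401] slopes deg [0.08 0.12] disc z at axis 0.2118 23316
knob top [[0.4867, 0.1018, 0.2449], [0.5045, 0.1246, 0.2494], [0.527, 0.1403, 0.2544]]
disc ext [[0.4565, 0.0682, 0.2093], [0.5598, 0.1836, 0.2136]]
```

The lid is level within 0.2° and its skirt's underside is 34 mm below the TCP. I'll carry it over to the trivet, yawing with the base.

>>> send_rows --steps "-1 -0.0016 -0.014 0 0 0 -0.025;-1 -0.0032 -0.027 0 0 0 -0.051;-1 -0.0032 -0.027 0 0 0 -0.051;-1 -0.0032 -0.027 0 0 0 -0.051;-1 -0.0032 -0.027 0 0 0 -0.051"

```text
clock: 6.97
eef_pos: [0.5074, 0.0041, 0.2247]
tool_rot: [0.001, 0.939, 0.003, 0.344]
ft_force: [0.5, -0.4, -2.6]
grip_width: 0.03
grasp_force: 60.1
```

>>> send_rows --steps "-1 -0.0032 -0.027 -0.001 0 0 -0.051;-1 -0.0032 -0.027 -0.001 0 0 -0.051;-1 -0.0032 -0.027 -0.001 0 0 -0.051;-1 -0.0032 -0.027 -0.001 0 0 -0.051;-1 -0.0032 -0.027 -0.001 0 0 -0.051"

```text
clock: 7.38
eef_pos: [0.4912, -0.1313, 0.2198]
tool_rot: [0.121, 0.931, -0.041, 0.342]
ft_force: [0.1, 0.1, -2.5]
grip_width: 0.0301
grasp_force: 60.1
```

>>> send_rows --steps "-1 -0.0032 -0.027 -0.001 0 0 -0.051;-1 -0.0032 -0.027 -0.001 0 0 -0.051;-1 -0.0032 -0.027 -0.001 0 0 -0.051;-1 -0.0032 -0.027 -0.001 0 0 -0.051;-1 -0.0032 -0.027 -0.001 0 0 -0.051"

```text
clock: 7.8
eef_pos: [0.475, -0.2663, 0.2146]
tool_rot: [0.239, 0.908, -0.084, 0.334]
ft_force: [-0.4, -0.1, -3.6]
grip_width: 0.0298
grasp_force: 60.1
```

>>> send_rows --steps "-1 -0.0015 -0.008 -0.003 0 0 -0.024;-1 0 0 -0.003 0 0 0;-1 0 0 0 0 0 0;-1 0 0 0 0 0 0;-1 0 0 0 0 0 0"

```text
clock: 8.22
eef_pos: [0.4742, -0.2713, 0.2089]
tool_rot: [0.247, 0.906, -0.087, 0.333]
ft_force: [-0.0, 0.2, -2.7]
grip_width: 0.0301
grasp_force: 60.3
```

```bash
python3 lev.py w5; python3 - <<'E'
from h import *
from workcell import camera
c=np.load("w5.npz");P=cloud(c);z=P[...,2]
m=(np.hypot(P[...,0]-.467,P[...,1]+.267)<.09)&(z>.065)&(z<.095)&(c["range_z"]>0)
print("cork wrist",m.sum(),np.median(z[m]),np.percentile(P[m],[.5,99.5],axis=0).round(4).tolist())
c=camera("side");cv2.imwrite("pics/side2.png",c["frame"][:,:,::-1]);np.savez("side2.npz",**c)
c=camera("top");np.savez("top2.npz",**c);P=cloud(c);m=(np.hypot(P[...,0]-.467,P[...,1]+.267)<.09)
print([(round(.15+.005*i,3),x) for i,x in enumerate(np.histogram(P[m][:,2],np.arange(.15,.35,.005))[0])if x])
a=cv2.imread("pics/w5.png");cv2.imwrite("pics/mix2.png",np.hstack([cv2.resize(a,(400,300)),cv2.resize(c["frame"][:,:,::-1],(400,300))]))
E
```

```text
[-0.519 -0.088 -0.688  0.267 -0.001  0.013] [ 0.4742 -0.2713  0.2089] [ 0.247  0.906 -0.087  0.333] z [ 0.561 -0.322 -0.763] y [0.505 0.863 0.008] cam [ 0.349 -0.199  0.273] [-0.03  0.18 -2.71]
[-0.41083559  0.30517109 -3.03896152] [ 0.50083951  0.90597342 -0.01640375] 0.030273741268204885
k [ 0.4638 -0.2653  0.2237] slopes deg [0.01 0.06] disc z at axis 0.1946 23417
knob top [[0.436, -0.28, 0.2277], [0.4577, -0.2641, 0.2322], [0.4789, -0.2384, 0.2372]]
disc ext [[0.4083, -0.3248, 0.1922], [0.5194, -0.209, 0.1965]]
cork wrist 28583 0.07950010431076297 [[0.4038, -0.3285, 0.0747], [0.5213, -0.2048, 0.0811]]
[(0.185, np.int64(10)), (0.19, np.int64(302)), (0.195, np.int64(583)), (0.2, np.int64(88)), (0.205, np.int64(2)), (0.21, np.int64(4)), (0.215, np.int64(7)), (0.22, np.int64(21)), (0.225, np.int64(28)), (0.23, np.int64(104)), (0.235, np.int64(70)), (0.24, np.int64(22)), (0.245, np.int64(55)), (0.25, np.int64(73)), (0.255, np.int64(54)), (0.26, np.int64(42)), (0.265, np.int64(42)), (0.27, np.int64(49)), (0.275, np.int64(66)), (0.28, np.int64(104)), (0.285, np.int64(117)), (0.29, np.int64(104)), (0.295, np.int64(68)), (0.3, np.int64(34)), (0.305, np.int64(17)), (0.31, np.int64(5)), (0.315, np.int64(6)), (0.32, np.int64(9)), (0.325, np.int64(21)), (0.33, np.int64(42)), (0.335, np.int64(52)), (0.34, np.int64(53))]
```

View pics/mix2.png

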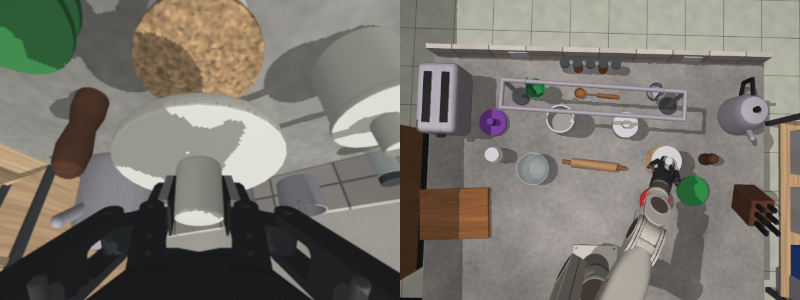

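The lid (pale disc in both views) is over the cork plate, with centres agreeing to about 2 mm and about 95 mm of gap expected. I'll go down quickly first, then feel for the plate.

>>> send_rows --steps "-1 0 0 -0.012 0 0 0;-1 0 0 -0.016 0 0 0;-1 0 0 -0.016 0 0 0;-1 0 0 -0.016 0 0 0;-1 0 0 -0.01 0 0 0"

```text
clock: 8.78
eef_pos: [0.4737, -0.2714, 0.1378]
tool_rot: [0.247, 0.906, -0.087, 0.333]
ft_force: [-0.6, -0.2, -3.8]
grip_width: 0.03
grasp_force: 60.4
```

>>> send_rows --steps "-1 0 0 -0.006 0 0 0;-1 0 0 -0.004 0 0 0;-1 0 0 -0.003 0 0 0;-1 0 0 -0.002 0 0 0;-1 0 0 0 0 0 0"

```text
clock: 9.2
eef_pos: [0.4746, -0.2724, 0.1246]
tool_rot: [0.247, 0.905, -0.087, 0.334]
ft_force: [0.7, -0.7, -2.6]
grip_width: 0.0301
grasp_force: 60.3
```

>>> send_rows --steps "-1 0 0 -0.001 0 0 0;-1 0 0 -0.001 0 0 0;-1 0 0 -0.001 0 0 0;-1 0 0 0 0 0 0;-1 0 0 0 0 0 0"

```text
clock: 9.62
eef_pos: [0.4743, -0.2723, 0.1214]
tool_rot: [0.248, 0.905, -0.087, 0.334]
ft_force: [0.7, 0.5, -2.5]
grip_width: 0.0303
grasp_force: 60.3
```

Expected contact is at a TCP height of about 0.114. I'll go down in small calls and watch Fz (free about -2.7 N).

>>> send_rows --steps "-1 0 0 -0.001 0 0 0;-1 0 0 -0.001 0 0 0;-1 0 0 -0.001 0 0 0;-1 0 0 -0.001 0 0 0;-1 0 0 0 0 0 0"

```text
clock: 10.03
eef_pos: [0.4741, -0.2722, 0.1169]
tool_rot: [0.248, 0.905, -0.087, 0.333]
ft_force: [0.0, 0.2, -2.7]
grip_width: 0.0299
grasp_force: 60.3
```

>>> send_rows --steps "-1 0 0 -0.001 0 0 0;-1 0 0 -0.001 0 0 0;-1 0 0 0 0 0 0;-1 0 0 0 0 0 0;-1 0 0 0 0 0 0"

```text
clock: 10.45
eef_pos: [0.4743, -0.2723, 0.1153]
tool_rot: [0.248, 0.905, -0.087, 0.334]
ft_force: [0.3, 0.2, -3.1]
grip_width: 0.03
grasp_force: 60.3
```

>>> send_rows --steps "-1 0 0 -0.001 0 0 0;-1 0 0 -0.001 0 0 0;-1 0 0 0 0 0 0;-1 0 0 0 0 0 0;-1 0 0 0 0 0 0"

```text
clock: 10.87
eef_pos: [0.4744, -0.2724, 0.1135]
tool_rot: [0.247, 0.905, -0.087, 0.334]
ft_force: [0.2, 0.0, -2.3]
grip_width: 0.0298
grasp_force: 60.5
```

>>> send_rows --steps "-1 0 0 -0.001 0 0 0;-1 0 0 -0.001 0 0 0;-1 0 0 0 0 0 0;-1 0 0 0 0 0 0;-1 0 0 0 0 0 0"

```text
clock: 11.28
eef_pos: [0.4746, -0.2724, 0.1118]
tool_rot: [0.247, 0.905, -0.087, 0.334]
ft_force: [-3.1, 1.3, 2.1]
grip_width: 0.0301
grasp_force: 61.0
```

Fz has risen by about 5 N, more than the lid's weight. I'll confirm with a still reading before letting go.

>>> send_rows --steps "-1 0 0 0 0 0 0;-1 0 0 0 0 0 0;-1 0 0 0 0 0 0;-1 0 0 0 0 0 0;-1 0 0 0 0 0 0"

```text
clock: 11.7
eef_pos: [0.4746, -0.2725, 0.1116]
tool_rot: [0.247, 0.905, -0.087, 0.334]
ft_force: [-1.5, 2.0, 2.4]
grip_width: 0.0303
grasp_force: 61.0
```

The contact is steady, so I'll open and back out along the tool axis.

>>> send_rows --steps "-0.2 0 0 0 0 0 0;-0.1 0 0 0 0 0 0;0.2 0 0 0 0 0 0;0.6 0 0 0 0 0 0;1 0 0 0 0 0 0"

```text
clock: 12.12
eef_pos: [0.4742, -0.2723, 0.1111]
tool_rot: [0.248, 0.905, -0.087, 0.334]
ft_force: [0.2, 0.1, 0.3]
grip_width: 0.0734
grasp_force: 0.0
```

>>> send_rows --steps "1 0 0 0 0 0 0;1 0 0 0 0 0 0;1 0 0 0 0 0 0;1 0 0 0 0 0 0;1 0 0 0 0 0 0"

```text
clock: 12.53
eef_pos: [0.4743, -0.2723, 0.1113]
tool_rot: [0.248, 0.905, -0.087, 0.334]
ft_force: [-0.4, 0.3, -0.1]
grip_width: 0.0859
grasp_force: 0.0
```

>>> send_rows --steps "1 -0.0056 0.0032 0.0076 0 0 0;1 -0.0084 0.0048 0.0114 0 0 0;1 -0.0112 0.0064 0.0152 0 0 0;1 -0.0112 0.0064 0.0152 0 0 0;1 -0.0112 0.0064 0.0152 0 0 0"

```text
clock: 12.95
eef_pos: [0.4259, -0.2447, 0.1761]
tool_rot: [0.248, 0.906, -0.087, 0.333]
ft_force: [0.6, -0.1, 0.6]
grip_width: 0.0856
grasp_force: 0.0
```

>>> send_rows --steps "1 -0.0112 0.0064 0.0152 0 0 0;1 -0.0112 0.0064 0.0152 0 0 0;1 -0.0112 0.0064 0.0152 0 0 0;1 0 0 0 0 0 0;1 0 0 0 0 0 0"

```text
clock: 13.37
eef_pos: [0.3935, -0.2262, 0.223]
tool_rot: [0.247, 0.905, -0.088, 0.335]
ft_force: [-0.2, -0.4, -0.5]
grip_width: 0.0855
grasp_force: 0.0
```

```bash
python3 - <<'E'
from w import *
c=wrist("w6");P=cloud(c);z=P[...,2]
d=np.hypot(P[...,0]-.467,P[...,1]+.267)<.09
for n,lo,hi in [("cork",.07,.085),("disc",.093,.105),("knobtop",.132,.142)]:
    m=d&(z>lo)&(z<hi)&(c["range_z"]>0);q=P[m];s=np.linalg.lstsq(np.c_[q[:,:2]-[.467,-.267],np.ones(len(q))],q[:,2],rcond=None)[0]
    print(n,m.sum(),np.percentile(q,[.5,50,99.5],axis=0).round(4).tolist(),s.round(4))
t=camera("side")
cv2.imwrite("pics/mix3.png",np.hstack([cv2.resize(x["frame"][:,:,::-1],(400,300)) for x in(c,t)]))
E
```

```text
[-0.521 -0.327 -0.818  0.372 -0.001  0.012] [ 0.3935 -0.2262  0.223 ] [ 0.247  0.905 -0.088  0.335] z [ 0.564 -0.324 -0.76 ] y [0.506 0.862 0.008] cam [ 0.269 -0.153  0.287] [-0.16 -0.44 -0.48]
cork 3774 [[0.4027, -0.3188, 0.0702], [0.4198, -0.2369, 0.078], [0.497, -0.2035, 0.0796]] [ 0.0342 -0.0208  0.079 ]
disc 9549 [[0.4087, -0.3254, 0.0934], [0.4498, -0.2556, 0.0982], [0.5234, -0.2105, 0.1039]] [ 0.007  -0.0051  0.0983]
knobtop 835 [[0.4521, -0.2831, 0.1321], [0.4643, -0.2671, 0.136], [0.4822, -0.2535, 0.1371]] [ 0.0562 -0.0327  0.1357]
```

View pics/mix3.png

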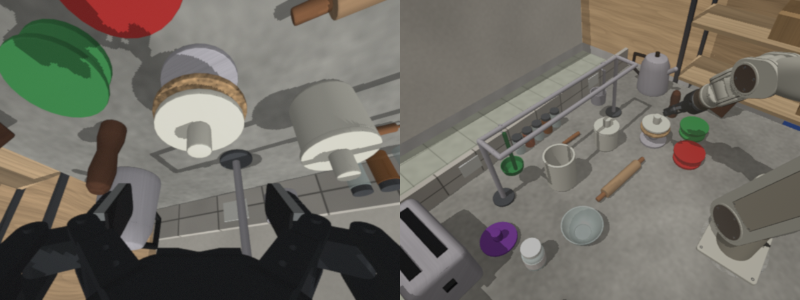

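The lid stands level and knob up on the cork: knob at (.467,-.268), plate centre at (.467,-.267). The pot is upright and the gripper is clear, so I'm handing in.

```bash
python3 -c "
from workcell import *
print(job_done())"
```

```text
the job is handed in; nothing more can be done
None
```

The tall canister's lid now stands level, knob up, within about 2 mm of the middle of the cork trivet; I let go only after feeling it rest there, the last pictures show the canister upright and nothing else visibly disturbed, and the job was handed in after about 13 s.

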